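Hang the parts basket in the rinse tank

ROBOT

A 7-joint arm with a two-finger parallel gripper is mounted at the origin on the work surface. World frame = base frame: x ahead of the robot, y to its left, z up, the work surface at z = 0. Lengths are in m, angles in rad, forces in N, time in s.
With the tool pointing down it reaches from about 0.425 to 0.825 m from the base axis. Payload 3.6 kg.
Tool frame: the origin (TCP) lies at the very end of the fingers, on their centre line; the grasp point (between the pads) lies 19 mm behind it (r.grasp_offset is the distance from the TCP to the grasp point, in m); z points along the fingers, y is the line along which they close (so a half turn about z gives the same grasp; the last joint's range is limited). The gripper opens to 85 mm and grips with 20 to 120 N. Pads are 22 mm wide; open, the fingers measure 114 mm over their backs; the gripper's body (76 mm by 85 mm) begins 54 mm behind the grasp point. The pads swing forward as they close: fully open they stand 13 mm farther back than shut.
Start: joints at [1.317, 0.615, -0.013, 1.423, 0.008, 1.103, -0.04], TCP at [0.146, -0.633, 0.231] pointing down, gripper open.
Joint ranges: [-3.12, 3.12], [-0.3, 2.06], [-1.34, 1.32], [0.26, 2.42], [-1.36, 4.5], [0.01, 1.98], [-2.84, 2.84]. Speed limits (rad/s): [2.79, 2.79, 3.14, 3.14, 3.14, 3.14, 3.14].

INTERFACE

Orientations are given as a unit quaternion [w, x, y, z].
In Python, from plant import r, capture, order, search_frame, masks_of gives the robot as it stands.
- The arm moves only by the tool apply_moves, never from a script. Its argument "steps" is a list of rows, each an object of numbers: "jaw": the finger opening in m, from 0 to 0.0854; "dx", "dy", "dz": the shift along the tool's x, y, z in m; "wx", "wy", "wz": the turn, a rotation vector about the tool's x, y, z in degrees. A call has 1 to 8 rows; each row is the pose to reach, as a shift and turn from the pose commanded when the call began, along the tool's axes at that moment; what a row does not reach only later rows make up. A row lasts 1/12 s, in which the tool goes at most 41.7 mm and 7.16 degrees, less where a joint would pass 70% of its speed; a pose out of reach is approached as far as the arm can. A call with a gripper value outside its range is refused whole. The fingers move at their own pace and stop on an object; "newtons" is the grip in N (left out, the last holds). Time passes only in rows, so rows that repeat a pose let the fingers close. It gives the time, the measured TCP pose, the force, the opening and the grip force at its end, in the units of the state.
- r.sense(): the state, without advancing time (a new reading comes with each control period).
- capture(name): name is "side" or "top" or "wrist"; returns a dict with "color" (400x640x3 uint8, blue, green, red), "fx", "fy", "cx", "cy" (pixels), "xyz" and "rotation" of the camera in the world. Camera axes: x right, y up, looking along -z (the intrinsics and any distortion apply to the point x, -y, -z); pixel columns grow to the right and rows downward; lengths in m; the calibration is good to about 2 mm. A picture is of the moment at which its call begins. There is no depth.
- order.close_job(): hands the job in; it is judged then, once.
Trained networks look in the newest picture that a camera, given by its name, has taken for a name from the list of things; names that differ only in an ending like _2 or _b are one class to them, and where a whole thing is asked for, a point or a joint stands for the part that bears it (a point fixed in the world has none). Each returns a list of dicts, best first, with "p" (0 to 1); they miss things now and then, are a little off and sometimes report something else, mostly with a low value. They report only what shows in the picture. A call takes as long as a camera call. They do not tell look-alikes from the thing itself.
- search_frame(query, camera): "bbox" ([left, top, width, height] in pixels, round what is visible of it).
- masks_of(query, camera): "pixels" (400x640 bool, what is visible of it) and "bbox" ([left, top, width, height] in pixels, round what is visible of it).
The state is a dict: "t": time; "joint_pos": joint angles; "qvel": joint speeds; "effort": joint torques, N m; "ee_pos": TCP position; "tcp_rot": TCP orientation; "ft_force": force on the tool from outside, world axes, zero at the start; "wrist_torque": the same for the moment, N m; "opening": opening from 0.0 (shut) to 1.0 (fully open); "finger_force": force on a finger pad.
Only numpy, scipy, OpenCV 4.12 (cv2) and the standard library are available. Lean on these libraries where they do the work, as an engineer would, in place of code of your own. Each camera call takes 0.05 s, during which the arm holds its last target. There are 200 camera calls.

TASK

Take the wire parts basket off the drip tray and hang it inside the rinse tank by its sprung lip, on the same wall as the basket already hanging there. Feel for the wall with a light touch and hook the lip over the rim, slide along until its side just touches that basket without shoving it or the thermometer, and press the lip fully home without forcing it. Keep the basket upright all the while and leave it hanging.

Things in the scene. Friction and masses are not known exactly. Their poses are not given: they have to be found in the camera images.
- basket_grip (a point): Centre of the black grip of the basket on the tray. Grip: upright block 10 mm thick along its x, 30 mm wide along y, 34 mm tall. It rises from the back plate of a steel wire basket (70 mm wide in y, 0.16 to 0.26 kg, turned up to 85 deg on the tray). x points from the cavity out through the back plate to the lip side; z up. The basket's front is 48.5 mm to -x, its underside 89 mm below this point.
- basket_seat (a point): Same basket: middle of the lip's seat (the face that rests on the rim), 27 mm below the grip's centre, 3.5 mm to its +x, same axes. Back plate's outer face at x=-2.5 mm. Lip: sprung leaf 46 mm wide on the +x side, reaching 28 mm below the seat; its mouth there is 5.9 mm from the plate, narrowing to a knuckle 13 mm below the seat, 3.6 mm from the plate. 5 to 10 N pushes it on; 12 to 15 N seats it.
- hung_seat (a point): The same point on the like basket already hanging on the tank's far wall, near one end of it (either end). Same size and axes; seated on the rim, back plate flat on the wall's inner face. Only its sprung lip holds it: touch it with a few newtons at most, over 5 N shifts it. Side by side and touching, the two seats are 70 mm apart along the wall.
- thermo_seat (a point): Seat of the dial thermometer clipped on the same wall near the other end, by a like lip, its clip 26 mm wide. Round dial 42 mm across, its top 36 mm above the rim; thin stem down inside the tank. x points out of the tank.
- tank_rim (a point): Rinse tank: open empty box of white plastic, outside 142 mm in x, 286 mm in y, 112 mm high, walls 5 mm, fixed. This point: mid-length of the top edge of its far wall (away from the robot), half-way through it. x points out of the tank away from the robot, y along the wall, z up. A hung basket has its seat on this edge, x along this x, cavity inside. Thin walls: feel for them with under 5 N.
Things that resemble listed ones, but are neither listed nor needed, are in the scene too. What is shaped like the part that bears basket_grip but yellow is not meant.

How it is judged:
On the way, in this order (a step that is already met when the one before it is completed fails the run):
1. the basket is lifted clear of the tray (height (world z) of basket_seat above 0.13 m), for 0.2 s.
2. with the lip over the rim, the basket's side is brought up against the hanging basket until they touch (contact force between basket and hung above 0.3 N and z of basket_seat in the frame of tank_rim between -0.004 and 0.029 m and x of basket_seat in the frame of tank_rim between -0.005 and 0.005 m), for 0.1 s.
At the end, for the whole second after the job is handed in: The basket hangs at rest on the tank's far wall, cavity inside, upright: its seat down on the rim within 1.5 mm, the plate flat on the wall, its side within 1.5 mm of the other basket's side; hanging basket and thermometer within 5 mm of where they were (z of basket_seat in the frame of tank_rim between -0.0025 and 0.0015 m and x of basket_seat in the frame of tank_rim between -0.002 and 0.002 m and x of basket_grip in the frame of tank_rim below 0 m and angle between basket_seat's own z axis and vertical below 0.06 rad and angle between the x axis of basket_seat and the x axis of tank_rim, either way round below 0.06 rad and horizontal distance between basket_seat and hung_seat below 0.0715 m and distance of each of hung_seat, thermo_seat from where it was at the start of the episode below 0.005 m and linear speed of basket below 0.01 m/s); the robot touches nothing.
It fails at once if the basket is pushed or knocked against the tank with more than 5 N before its lip is over the rim (seat still more than 23 mm above it) (contact force between basket and tank above 5 N and z of basket_seat in the frame of tank_rim above 0.023 m).
It fails at once if the lip is forced: basket and tank press on each other with more than 30 N in all, the lip's own pinch of about 10 N included (contact force between basket and tank above 30 N).
It fails at once if the hanging basket is pushed with more than 5 N (contact force between basket and hung above 5 N).
It fails at once if the hanging basket or the thermometer is shoved along by more than 6 mm (distance of any of hung_seat, thermo_seat from where it was at the start of the episode above 0.006 m).
It fails at once if the basket tips more than 30 degrees (its parts would spill) (angle between basket_seat's own z axis and vertical above 0.52 rad).
It also fails if it takes over 72 s, if anything falls off the work surface, if the arm or the gripper's body presses on something with over 40 N, if the wrist force passes 120 N, or if a joint passes its speed limit or range.

## Working session

There is one attempt and no reset: what is moved stays moved. The work goes in short steps, Python scripts to look and compute and a tool call to move; the robot and the scene stay as the last step left them, time stands still between calls to the robot, and variables do not carry over. Pictures are saved under pics/ and viewed, at most 10 in all, crops included, and the job is handed in when it is done.

Besides the shell and the picture viewer there is one more tool, called after "Emit:" in YAML: its name, and indented under it one key for each argument. apply_moves: Moves the arm, as the interface text tells. Its arguments: {"type":"object","properties":{"steps":{"type":"array","items":{"type":"object","properties":{"jaw":{"type":"number"},"dx":{"type":"number"},"dy":{"type":"number"},"dz":{"type":"number"},"wx":{"type":"number"},"wy":{"type":"number"},"wz":{"type":"number"}}}},"newtons":{"type":"number"}},"required":["steps"]}

```bash
ls; mkdir -p pics; cat > h.py <<'E'
import numpy as np, cv2
from plant import r, capture, order, search_frame, masks_of
from scipy.spatial.transform import Rotation as R
def rot(q):
    q=np.array(q,float)
    return q if q.shape==(3,3) else R.from_quat(q[[1,2,3,0]]).as_matrix()
def ray(c,u,v):
    d=np.array([(u-c['cx'])/c['fx'],-(v-c['cy'])/c['fy'],-1.])
    return np.array(c['xyz']),rot(c['rotation'])@d
def atz(c,u,v,z):
    o,d=ray(c,u,v); return o+d*(z-o[2])/d[2]
def proj(c,P):
    p=rot(c['rotation']).T@(np.array(P)-c['xyz']); return np.array([c['cx']-c['fx']*p[0]/p[2], c['cy']+c['fy']*p[1]/p[2]])
def tri(obs):
    A=np.zeros((3,3));b=np.zeros(3)
    for c,u,v in obs:
        o,d=ray(c,u,v); d=d/np.linalg.norm(d); M=np.eye(3)-np.outer(d,d); A+=M;b+=M@o
    return np.linalg.solve(A,b)
E
python3 - <<'E'
from h import *
s=r.sense(); print(s)
for n in ['side','top','wrist']:
    c=capture(n); cv2.imwrite(f'pics/{n}0.png',c['color']); print(n,{k:v for k,v in c.items() if k!='color'})
    if n!='wrist' or 1:
        for q in ['basket_grip','basket_seat','hung_seat','thermo_seat','tank_rim']:
            print(q,[(np.round(d['bbox'],0).tolist(),round(float(d['p']),2)) for d in search_frame(q,n)][:5])
print(r.sense()['t'])
E
```

```text
pics
{'t': 0.0, 'joint_pos': array([ 1.31748315,  0.61593107, -0.01261279,  1.42490297,  0.00805061,
        1.10338743, -0.04040323]), 'qvel': array([-7.62134081e-04, -1.55294604e-04, -4.32957240e-04,  9.99335049e-04,
       -1.53736485e-03,  1.36167123e-03, -6.55598064e-05]), 'effort': array([ 9.52195223e-04, -4.69211841e+01,  2.58857533e-01, -1.71031952e+01,
        9.74508090e-03,  9.56080214e-03, -2.09565724e-05]), 'ee_pos': array([ 0.1460164 , -0.63260376,  0.23012909]), 'tcp_rot': array([-1.28202869e-03,  9.93573380e-01,  1.13182485e-01, -1.43726337e-04]), 'ft_force': array([-0.15056392, -0.30434202, -0.16993516]), 'wrist_torque': array([ 0.02735085, -0.05490346, -0.00270287]), 'finger_force': 0.0, 'opening': 1.001459953548817}
side {'fx': 403.9594777111787, 'fy': 403.9594777111787, 'cx': 317.3852415152333, 'cy': 195.01773589520664, 'xyz': array([ 0.49650371, -0.50362832,  0.66840353]), 'rotation': array([ 0.92419044,  0.37426025, -0.02255083, -0.07275133])}
basket_grip [([317.0, 121.0, 34.0, 53.0], 0.81), ([249.0, 145.0, 37.0, 49.0], 0.79)]
basket_seat [([320.0, 124.0, 35.0, 
[... 351 characters left out ...]
 -0.0254044 ,  0.02482326,  0.71397055])}
basket_grip [([197.0, 166.0, 38.0, 31.0], 0.91), ([220.0, 239.0, 40.0, 32.0], 0.81)]
basket_seat [([316.0, 205.0, 133.0, 70.0], 0.68), ([219.0, 238.0, 37.0, 32.0], 0.66), ([197.0, 164.0, 43.0, 36.0], 0.63)]
hung_seat [([326.0, 200.0, 32.0, 28.0], 0.81)]
thermo_seat [([420.0, 208.0, 23.0, 15.0], 0.83)]
tank_rim [([314.0, 204.0, 135.0, 74.0], 0.74)]
wrist {'fx': 279.4356548758047, 'fy': 279.4356548758047, 'cx': 318.4245839872966, 'cy': 205.5034028256664, 'xyz': array([ 0.21422051, -0.61936237,  0.37445904]), 'rotation': array([ 0.77508187, -0.10873729,  0.0862081 , -0.61643529])}
basket_grip []
basket_seat []
hung_seat []
thermo_seat []
tank_rim []
0.9
```

View pics/side0.png

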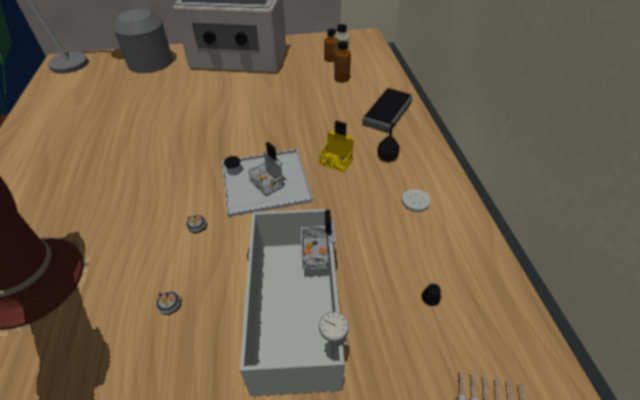

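View pics/top0.png

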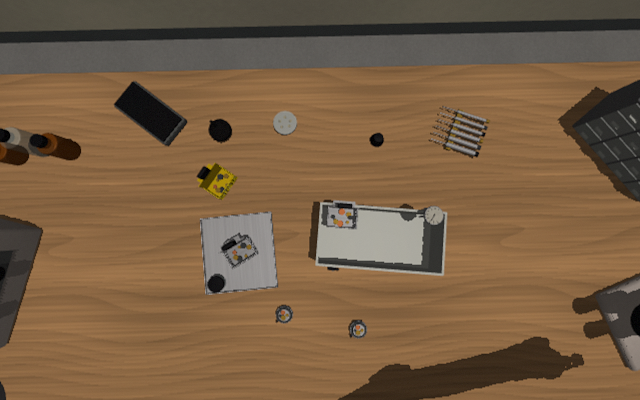

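The look-alikes are the yellow basket (side 340,147; top 217,180) and the steel one on the tray (side 267,170; top 240,250). By the description I choose the steel one. The tank is at top (382,238), with the hung basket at its +y end (340,215) and the thermometer at its -y end (433,215). Next is a close crop.

```bash
python3 - <<'E'
import cv2,numpy as np
t=cv2.imread('pics/top0.png');s=cv2.imread('pics/side0.png')
a=cv2.resize(t[225:285,205:285],(400,300),interpolation=cv2.INTER_CUBIC)
b=cv2.resize(s[135:210,225:325],(400,300),interpolation=cv2.INTER_CUBIC)
c=cv2.resize(t[190:280,310:430],(400,300),interpolation=cv2.INTER_CUBIC)
d=cv2.resize(s[200:290,240:360],(400,300),interpolation=cv2.INTER_CUBIC)
cv2.imwrite('pics/c1.png',np.vstack([np.hstack([a,b]),np.hstack([c,d])]))
E
```

```text
(no output)
```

View pics/c1.png

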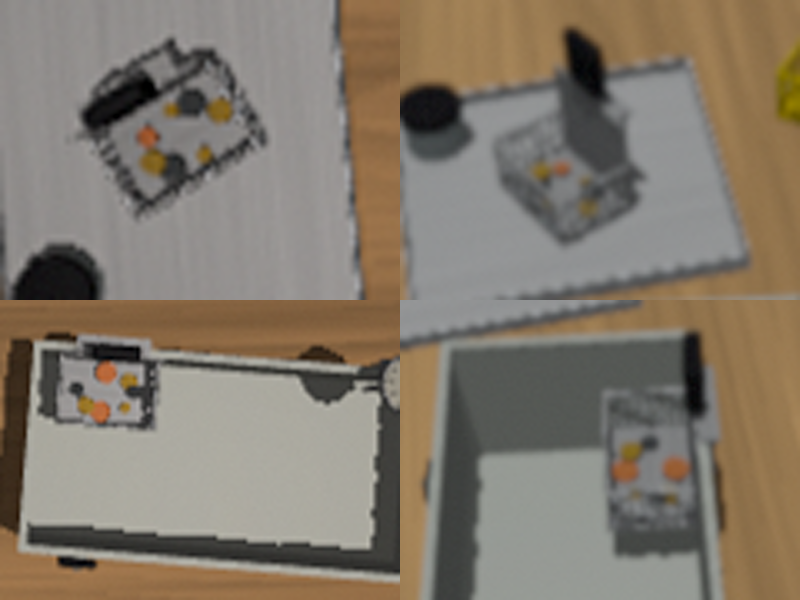

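Top-left crop: the steel basket on the tray has its black grip at top px about (229,245), turned about 29°, lip side up-left. The tank far wall is straight at the top, with the hung basket on its left (+y) end. The choice is confirmed: steel, not yellow.

```bash
cat >> h.py <<'E'
def yaw_now():
    s=r.sense(); M=rot(s['tcp_rot']); return np.array(s['ee_pos']),M
def plan(P,xyaw,frm=None):
    """tool-frame shift and turn to reach TCP P pointing down with tool x at yaw (deg)"""
    p,M=yaw_now() if frm is None else (np.array(frm[0]),down(frm[1]))
    d=M.T@(np.array(P)-p); w=np.degrees(R.from_matrix(M.T@down(xyaw)).as_rotvec())
    print('d mm',np.round(d*1000,1),'w deg',np.round(w,2)); 
def down(a):
    a=np.radians(a);c,s=np.cos(a),np.sin(a); return np.array([[c,s,0],[s,-c,0],[0,0,-1.]])
E
python3 - <<'E'
from h import *
t=capture('top');s=capture('side')
print('grip',tri([(t,229,245),(s,271,151)]),atz(t,229,245,.106))
for q in['tank_rim','basket_grip','hung_seat','thermo_seat']:
  for c,n in((t,'top'),(s,'side')):
    for d in masks_of(q,n)[:2]:
        m=d['pixels'].astype(np.uint8); print(q,n,d['p'],m.sum(),np.round(cv2.minAreaRect(cv2.findNonZero(m)),1) if 0 else cv2.minAreaRect(cv2.findNonZero(m)))
# rim corners from top crop: 
for uv in [(320.5,202),(317,264),(447,211)]: print(atz(t,*uv,.112))
print('hung grip',atz(t,310+112/3.333,190+52/3.333,.139+.017))
plan([.5,-.3,.35],60); plan([.45,.18,.3],119,([.5,-.3,.35],60))
E
```

```text
grip [0.49286059 0.20106502 0.09101337] [0.49400408 0.1973336  0.106     ]
tank_rim top 0.64 7126 ((380.73388671875, 239.290771484375), (128.19122314453125, 66.84138488769531), 3.1798300743103027)
tank_rim side 0.57 15090 ((288.3522033691406, 302.1920166015625), (183.7456817626953, 104.01393127441406), 86.98721313476562)
basket_grip top 0.93 968 ((214.27317810058594, 179.44146728515625), (36.00274658203125, 29.87881851196289), 32.905242919921875)
basket_grip top 0.73 740 ((238.39706420898438, 250.1617431640625), (26.067785263061523, 31.041240692138672), 59.036251068115234)
basket_grip side 0.83 1226 ((339.1392517089844, 145.67373657226562), (33.17662048339844, 48.46712112426758), 19.290042877197266)
basket_grip side 0.76 1005 ((265.47576904296875, 170.07960510253906), (47.17646789550781, 36.764705657958984), 61.927513122558594)
thermo_seat top 0.59 303 ((432.0, 216.0), (18.0, 20.0), 90.0)
thermo_seat side 0.57 796 ((335.8350830078125, 331.93389892578125), (40.89854049682617, 29.98969268798828), 62.44719314575195)
[ 0.58631496 -0.01064604  0.112     ]
[4.48195180e-01 5.86453404e-05 1.12000000e-01]
[ 0.56011928 -0.2945021   0.112     ]
hung grip [ 0.57471164 -0.0594903   0.156     ]
d mm [ 419.7 -245.2 -118.7] w deg [ -0.  -0. -47.]
d mm [ 390.7 -283.3   50. ] w deg [  0.   0. -59.]
```

Emit:
apply_moves:
  steps:
    - {"dx":0.4,"dy":-0.14,"dz":-0.08,"wz":-47}
    - {"dx":0.4,"dy":-0.14,"dz":-0.08,"wz":-47}
    - {"dx":0.4,"dy":-0.14,"dz":-0.08,"wz":-47}
    - {"dx":0.4,"dy":-0.14,"dz":-0.08,"wz":-47}
    - {"dx":0.4,"dy":-0.14,"dz":-0.08,"wz":-47}
    - {"dx":0.4,"dy":-0.14,"dz":-0.08,"wz":-47}
    - {"dx":0.4,"dy":-0.14,"dz":-0.08,"wz":-47}
    - {"dx":0.4,"dy":-0.14,"dz":-0.08,"wz":-47}

```text
$.steps[0]: bad value
```

```bash
python3 - <<'E'
from h import *
s=r.sense();print(s['t'],s['ee_pos'],np.round(s['joint_pos'],2),np.degrees(np.arctan2(rot(s['tcp_rot'])[1,0],rot(s['tcp_rot'])[0,0])))
plan([.45,.17,.3],119)
E
```

```text
1.4 [ 0.14617247 -0.63331802  0.23128346] [ 1.32  0.61 -0.01  1.42  0.01  1.1  -0.04] 12.995224877430294
d mm [ 476.7 -714.4  -68.6] w deg [-0.00e+00 -1.00e-02 -1.06e+02]
```

Emit:
apply_moves:
  steps:
    - {"dx":0.04,"dy":-0.012,"dz":-0.01,"wx":0,"wy":0,"wz":-6,"jaw":0.085}
    - {"dx":0.08,"dy":-0.024,"dz":-0.02,"wx":0,"wy":0,"wz":-12,"jaw":0.085}
    - {"dx":0.12,"dy":-0.036,"dz":-0.03,"wx":0,"wy":0,"wz":-18,"jaw":0.085}
    - {"dx":0.16,"dy":-0.05,"dz":-0.04,"wx":0,"wy":0,"wz":-24,"jaw":0.085}
    - {"dx":0.2,"dy":-0.065,"dz":-0.05,"wx":0,"wy":0,"wz":-30,"jaw":0.085}
    - {"dx":0.24,"dy":-0.08,"dz":-0.06,"wx":0,"wy":0,"wz":-36,"jaw":0.085}
    - {"dx":0.28,"dy":-0.1,"dz":-0.07,"wx":0,"wy":0,"wz":-42,"jaw":0.085}
    - {"dx":0.31,"dy":-0.12,"dz":-0.08,"wx":0,"wy":0,"wz":-48,"jaw":0.085}

```text
t: 2.07
ee_pos: [0.4161, -0.4522, 0.309]
tcp_rot: [0.0, 0.86, 0.51, 0.0]
ft_force: [0.6, -0.8, -0.7]
opening: 0.993
finger_force: 0.0
```

```bash
python3 - <<'E'
from h import *
s=r.sense();print(s['t'],s['ee_pos'],np.round(s['joint_pos'],2),np.degrees(np.arctan2(rot(s['tcp_rot'])[1,0],rot(s['tcp_rot'])[0,0])))
plan([.45,.17,.3],119)
E
```

```text
2.0667 [ 0.41605599 -0.45220884  0.30901824] [ 0.95  0.51 -0.26  1.41  0.13  1.24  0.17] 61.286582716602304
d mm [ 562.  -269.2    9. ] w deg [ 2.000e-02  0.000e+00 -5.771e+01]
```

Emit:
apply_moves:
  steps:
    - {"dx":0.038,"dy":-0.01,"dz":0,"wx":0,"wy":0,"wz":-4,"jaw":0.085}
    - {"dx":0.076,"dy":-0.02,"dz":0,"wx":0,"wy":0,"wz":-8,"jaw":0.085}
    - {"dx":0.114,"dy":-0.03,"dz":0,"wx":0,"wy":0,"wz":-12,"jaw":0.085}
    - {"dx":0.152,"dy":-0.045,"dz":0,"wx":0,"wy":0,"wz":-16,"jaw":0.085}
    - {"dx":0.19,"dy":-0.06,"dz":0,"wx":0,"wy":0,"wz":-20,"jaw":0.085}
    - {"dx":0.228,"dy":-0.075,"dz":0,"wx":0,"wy":0,"wz":-24,"jaw":0.085}
    - {"dx":0.266,"dy":-0.09,"dz":0,"wx":0,"wy":0,"wz":-28,"jaw":0.085}
    - {"dx":0.304,"dy":-0.105,"dz":0,"wx":0,"wy":0,"wz":-32,"jaw":0.085}

```text
t: 2.73
ee_pos: [0.4699, -0.1348, 0.3092]
tcp_rot: [0.001, 0.687, 0.726, 0.0]
ft_force: [1.4, -0.1, 0.3]
opening: 0.999
finger_force: 0.0
```

```bash
python3 - <<'E'
from h import *
c=capture('wrist');cv2.imwrite('pics/w1.png',c['color'])
s=r.sense();print(s['t'],s['ee_pos'],np.round(s['joint_pos'],2),np.degrees(np.arctan2(rot(s['tcp_rot'])[1,0],rot(s['tcp_rot'])[0,0])))
M=rot(s['tcp_rot']);print('cam in tool',M.T@(c['xyz']-s['ee_pos']),(M.T@rot(c['rotation'])).round(3))
plan([.45,.17,.3],119)
E
```

```text
2.7833 [ 0.47127432 -0.12326626  0.30995082] [ 0.59  0.32 -0.5   1.74  0.16  1.12  0.11] 94.190885506587
cam in tool [ 0.05768989 -0.00057668 -0.14193908] [[-0.018  0.959  0.283]
 [ 1.     0.016  0.007]
 [ 0.003  0.283 -0.959]]
d mm [2.94e+02 2.00e-01 1.21e+01] w deg [  0.28  -0.37 -24.81]
```

View pics/w1.png

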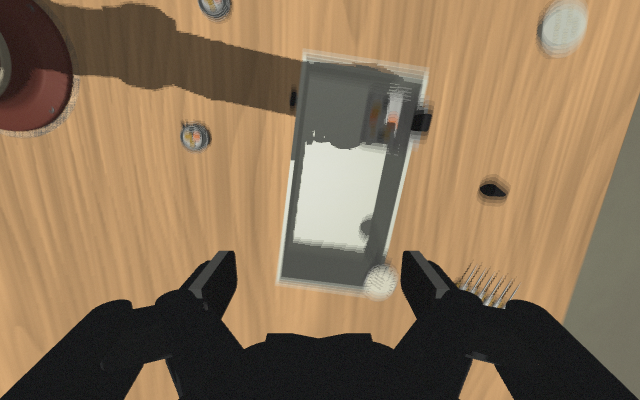

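```bash
python3 - <<'E'
from h import *
import pickle
c=capture('wrist');c=capture('wrist');pickle.dump(c,open('w2.pkl','wb'))
im=c['color'];cv2.imwrite('pics/w2.png',cv2.resize(im[40:300,260:440],(415*1,600),interpolation=cv2.INTER_CUBIC))
s=r.sense();print(s['t'],s['ee_pos'],s['qvel'].round(3))
for q in ['tank_rim','hung_seat','thermo_seat']:
    for d in masks_of(q,'wrist')[:1]:
        m=d['pixels'].astype(np.uint8);print(q,d['p'],d['bbox'],cv2.minAreaRect(cv2.findNonZero(m)))
plan([.485,.12,.25],119)
E
```

```text
2.8833 [ 0.47060847 -0.1324113   0.3095827 ] [ 0.052  0.022  0.101 -0.017  0.034  0.003  0.003]
tank_rim 0.86 [271.6, 67.9, 156.2, 235.5] ((341.18658447265625, 187.47576904296875), (132.1112518310547, 225.68666076660156), 10.042023658752441)
hung_seat 0.85 [355.0, 100.4, 73.8, 65.6] ((394.5274353027344, 132.4287109375), (66.56273651123047, 61.212608337402344), 11.59217643737793)
thermo_seat 0.87 [356.8, 253.7, 32.2, 54.8] ((374.8524475097656, 281.6229248046875), (32.411800384521484, 50.70001983642578), 5.19442892074585)
d mm [257.3  28.   58.5] w deg [ -0.03   0.05 -26.17]
```

View pics/w2.png

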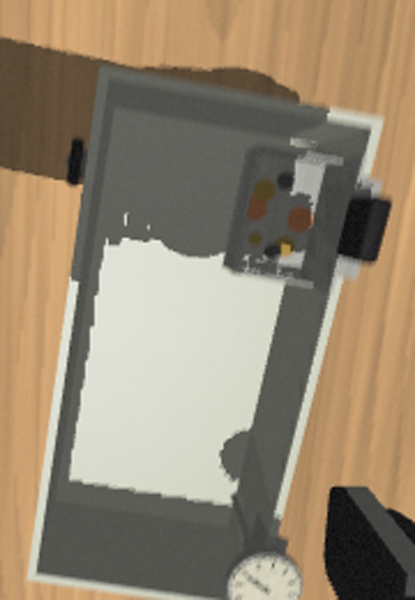

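The crop shows the still tank: far wall on the right from corner px (426,91) to about (387,248), hung grip at (418,139), thermometer dial at (374,292).

```bash
python3 - <<'E'
from h import *
import pickle
c=pickle.load(open('w2.pkl','rb'))
f=lambda u,v,z=.112: atz(c,260+u/2.306,40+v/2.306,z)
A,B,C,D=f(382,118),f(293,480),f(103,68),f(32,578)
print(A,B,C,D)
for a,b in((B,A),(D,C)): print(np.degrees(np.arctan2(*(a-b)[:2])),np.linalg.norm(a-b))
d=C-A; print(np.degrees(np.arctan2(-d[1],-d[0])),np.linalg.norm(d))
# hung: plate top edges? grip top corners at z=.156
for uv in[(348,195),(390,200),(378,264),(340,252)]: print(f(*uv,.156))
print('dial',f(264,588,.112+.018))
E
```

```text
[ 0.58634751 -0.013046    0.112     ] [ 0.56856394 -0.20881159  0.112     ] [4.47621556e-01 4.66727955e-05 1.12000000e-01] [ 0.42034347 -0.28290402  0.112     ]
-174.80943307356722 0.19657166892323644
-174.49337200187227 0.28426253675763025
-5.391488359993253 0.13934241529257185
[ 0.56127059 -0.0517056   0.156     ]
[ 0.5802561  -0.05255107  0.156     ]
[ 0.57971476 -0.08077265  0.156     ]
[ 0.56156246 -0.07660855  0.156     ]
dial [ 0.55560716 -0.26887574  0.13      ]
```

Emit:
apply_moves:
  steps:
    - {"dx":0.035,"dy":0.004,"dz":0.007,"wx":0,"wy":0,"wz":-4,"jaw":0.085}
    - {"dx":0.07,"dy":0.008,"dz":0.014,"wx":0,"wy":0,"wz":-8,"jaw":0.085}
    - {"dx":0.105,"dy":0.012,"dz":0.022,"wx":0,"wy":0,"wz":-12,"jaw":0.085}
    - {"dx":0.14,"dy":0.016,"dz":0.03,"wx":0,"wy":0,"wz":-16,"jaw":0.085}
    - {"dx":0.175,"dy":0.02,"dz":0.038,"wx":0,"wy":0,"wz":-20,"jaw":0.085}
    - {"dx":0.21,"dy":0.024,"dz":0.046,"wx":0,"wy":0,"wz":-24,"jaw":0.085}
    - {"dx":0.245,"dy":0.028,"dz":0.055,"wx":0,"wy":0,"wz":-26,"jaw":0.085}
    - {"dx":0.257,"dy":0.028,"dz":0.058,"wx":0,"wy":0,"wz":-26,"jaw":0.085}

```text
t: 3.7
ee_pos: [0.4844, 0.1256, 0.2499]
tcp_rot: [-0.001, 0.506, 0.863, 0.001]
ft_force: [-1.6, 0.4, -0.1]
opening: 0.996
finger_force: 0.0
```

```bash
python3 - <<'E'
from h import *
import pickle
for i in range(4): c=capture('wrist')
pickle.dump(c,open('w3.pkl','wb'))
im=c['color']
for d in masks_of('basket_grip','wrist'): print(d['p'],d['bbox'])
s=r.sense();print(s['t'],s['ee_pos'],s['qvel'].round(3))
u,v=proj(c,[.493,.199,.106]).round().astype(int);print(u,v)
u0=max(u-100,0);v0=max(v-60,0);print(u0,v0)
cv2.imwrite('pics/w3.png',cv2.resize(im[v0:v0+150,u0:u0+200],(800,600),interpolation=cv2.INTER_CUBIC))
E
```

```text
0.8 [440.6, 125.4, 104.2, 67.6]
0.65 [314.9, 95.4, 57.0, 68.4]
3.95 [0.48535438 0.11865799 0.25067136] [ 0.011 -0.006  0.     0.003 -0.003 -0.003 -0.004]
365 129
265 69
```

View pics/w3.png

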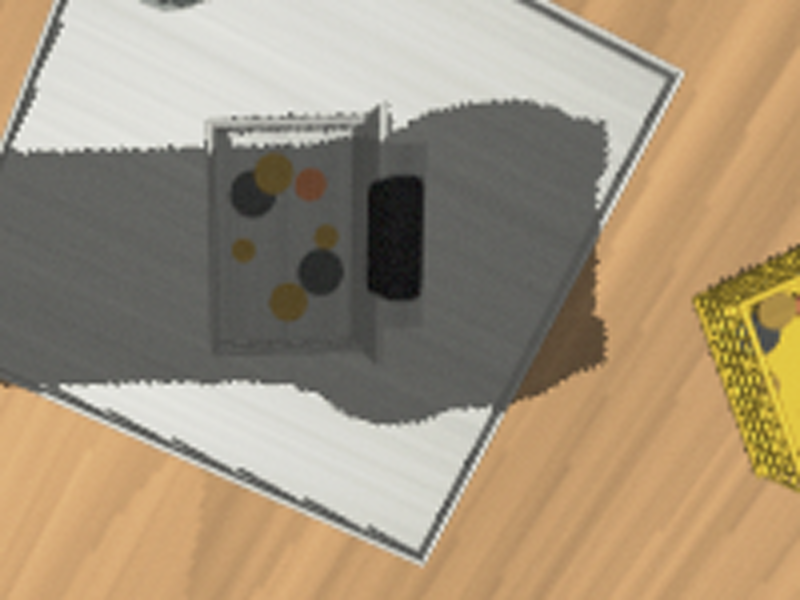

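The basket sits at px (357..371, 113..144) for the grip, lip to the right, aligned with the tool to within about 1°.

```bash
python3 - <<'E'
from h import *
import pickle
from scipy.optimize import least_squares
c=pickle.load(open('w3.pkl','rb'))
p,M=yaw_now(); yx=np.degrees(np.arctan2(M[1,0],M[0,0])); print(p,yx)
K=np.array([[x,y,z] for x in(-5,5) for y in(-15,15) for z in(-17,17)])/1000
for z0 in(.090,.094,.098):
    def res(q):
        R2=R.from_euler('z',yx-90,degrees=True).as_matrix()
        P=np.array([proj(c,R2@k+[q[0],q[1],z0]) for k in K]); return np.r_[P.min(0)-[357.2,112.8],P.max(0)-[371,143.8]]
    s=least_squares(res,[.493,.199]); print(z0,s.x,s.fun.round(1))
    plan([*s.x,z0-.019+.060],yx); plan([*s.x,z0-.019],yx)
E
```

```text
[0.48535438 0.11865799 0.25067136] 118.72007702744976
0.09 [0.49372989 0.19992604] [-1.2 -0.3  1.   0.3]
d mm [ 67.4  46.5 119.5] w deg [-0.05  0.09 -0.  ]
d mm [ 67.5  46.6 179.5] w deg [-0.05  0.09 -0.  ]
0.094 [0.49315808 0.19964064] [-1.3 -0.5  1.1  0.5]
d mm [ 67.4  45.9 115.5] w deg [-0.05  0.09 -0.  ]
d mm [ 67.5  45.9 175.5] w deg [-0.05  0.09 -0.  ]
0.098 [0.49258607 0.19935479] [-1.4 -0.7  1.2  0.8]
d mm [ 67.5  45.2 111.5] w deg [-0.05  0.09 -0.  ]
d mm [ 67.6  45.3 171.5] w deg [-0.05  0.09 -0.  ]
```

Emit:
apply_moves:
  steps:
    - {"dx":0.03,"dy":0.02,"dz":0.015,"wx":0,"wy":0,"wz":0,"jaw":0.085}
    - {"dx":0.06,"dy":0.041,"dz":0.03,"wx":0,"wy":0,"wz":0,"jaw":0.085}
    - {"dx":0.0675,"dy":0.046,"dz":0.06,"wx":0,"wy":0,"wz":0,"jaw":0.085}
    - {"dx":0.0675,"dy":0.046,"dz":0.09,"wx":0,"wy":0,"wz":0,"jaw":0.085}
    - {"dx":0.0675,"dy":0.046,"dz":0.12,"wx":0,"wy":0,"wz":0,"jaw":0.085}
    - {"dx":0.0675,"dy":0.046,"dz":0.145,"wx":0,"wy":0,"wz":0,"jaw":0.085}
    - {"dx":0.0675,"dy":0.046,"dz":0.165,"wx":0,"wy":0,"wz":0,"jaw":0.085}
    - {"dx":0.0675,"dy":0.046,"dz":0.174,"wx":0,"wy":0,"wz":0,"jaw":0.085}

```text
t: 4.62
ee_pos: [0.492, 0.1991, 0.0743]
tcp_rot: [-0.0, 0.51, 0.86, -0.002]
ft_force: [-0.6, -0.0, 0.1]
opening: 0.993
finger_force: 0.0
```

```bash
python3 - <<'E'
from h import *
import pickle
c=capture('wrist');c=capture('wrist')
s=r.sense();print(s['t'],s['ee_pos'],s['ft_force'])
cv2.imwrite('pics/w4.png',c['color'])
E
```

```text
4.7167 [0.49222042 0.20041861 0.0757079 ] [-0.99734714  0.12481508  1.75563951]
```

View pics/w4.png

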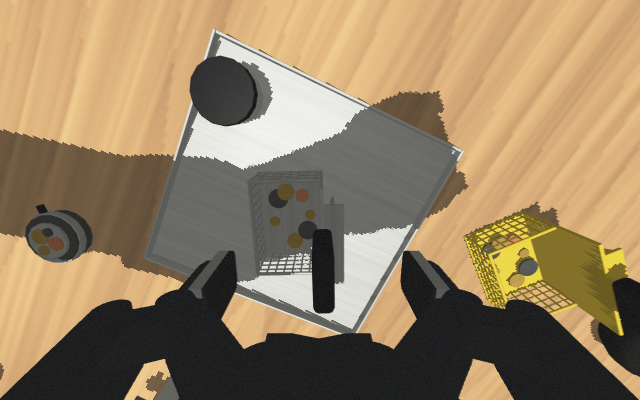

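The grip stands centred between the open fingers at px (323,270), so I close.

Emit:
apply_moves:
  newtons: 60
  steps:
    - {"dx":0,"dy":0,"dz":0,"wx":0,"wy":0,"wz":0,"jaw":0}
    - {"dx":0,"dy":0,"dz":0,"wx":0,"wy":0,"wz":0,"jaw":0}
    - {"dx":0,"dy":0,"dz":0,"wx":0,"wy":0,"wz":0,"jaw":0}
    - {"dx":0,"dy":0,"dz":0,"wx":0,"wy":0,"wz":0,"jaw":0}
    - {"dx":0,"dy":0,"dz":0,"wx":0,"wy":0,"wz":0,"jaw":0}
    - {"dx":0,"dy":0,"dz":0,"wx":0,"wy":0,"wz":0,"jaw":0}
    - {"dx":0,"dy":0,"dz":0,"wx":0,"wy":0,"wz":0,"jaw":0}
    - {"dx":0,"dy":0,"dz":0,"wx":0,"wy":0,"wz":0,"jaw":0}

```text
t: 5.38
ee_pos: [0.4925, 0.203, 0.0774]
tcp_rot: [0.0, 0.508, 0.862, 0.0]
ft_force: [0.9, -0.9, 4.1]
opening: 0.106
finger_force: 59.1
```

```bash
python3 - <<'E'
from h import *
s=r.sense();print(s['t'],s['ee_pos'],s['ft_force'],s['wrist_torque'],s['opening'],s['finger_force'])
E
```

```text
5.3833 [0.49250808 0.20300914 0.07744367] [ 0.88158523 -0.94019487  4.07927117] [-0.11368374  0.05493676  0.03354401] 0.10641945644719776 59.12765443325043
```

Gripped: the opening reads about 9 mm. Lift.

Emit:
apply_moves:
  steps:
    - {"dx":0,"dy":0,"dz":-0.01,"wx":0,"wy":0,"wz":0,"jaw":0}
    - {"dx":0,"dy":0,"dz":-0.03,"wx":0,"wy":0,"wz":0,"jaw":0}
    - {"dx":0,"dy":0,"dz":-0.06,"wx":0,"wy":0,"wz":0,"jaw":0}
    - {"dx":0,"dy":0,"dz":-0.09,"wx":0,"wy":0,"wz":0,"jaw":0}
    - {"dx":0,"dy":0,"dz":-0.12,"wx":0,"wy":0,"wz":0,"jaw":0}
    - {"dx":0,"dy":0,"dz":-0.15,"wx":0,"wy":0,"wz":0,"jaw":0}
    - {"dx":0,"dy":0,"dz":-0.175,"wx":0,"wy":0,"wz":0,"jaw":0}
    - {"dx":0,"dy":0,"dz":-0.19,"wx":0,"wy":0,"wz":0,"jaw":0}

```text
t: 6.05
ee_pos: [0.4921, 0.2036, 0.2699]
tcp_rot: [0.001, 0.507, 0.862, 0.001]
ft_force: [0.1, 0.3, -2.1]
opening: 0.107
finger_force: 58.6
```

```bash
python3 - <<'E'
from h import *
for i in range(3): c=capture('side')
s=r.sense();p,M=yaw_now();yx=np.degrees(np.arctan2(M[1,0],M[0,0]))
print(s['t'],s['ee_pos'],s['ft_force'],s['wrist_torque'],s['opening'],s['finger_force'],yx)
import pickle;pickle.dump(c,open('s5.pkl','wb'))
u,v=proj(c,p).astype(int);print(u,v)
cv2.imwrite('pics/s5.png',cv2.resize(c['color'][max(v-60,0):v+90,u-100:u+100],(800,600),interpolation=cv2.INTER_CUBIC))
print((M.T).round(4))
plan([.557,-.1508,.262],84.7)
E
```

```text
6.2 [0.49182326 0.20301128 0.26741824] [-0.03420363 -0.08333439 -3.47202494] [-0.03357489 -0.03381791 -0.037001  ] 0.10832950769044336 58.756075501441956 119.0055031111491
261 79
[[-4.849e-01  8.746e-01 -1.000e-04]
 [ 8.746e-01  4.849e-01  1.300e-03]
 [ 1.200e-03  5.000e-04 -1.000e+00]]
d mm [-341.  -114.6    5.3] w deg [ 7.000e-02 -2.000e-02  3.431e+01]
```

View pics/s5.png

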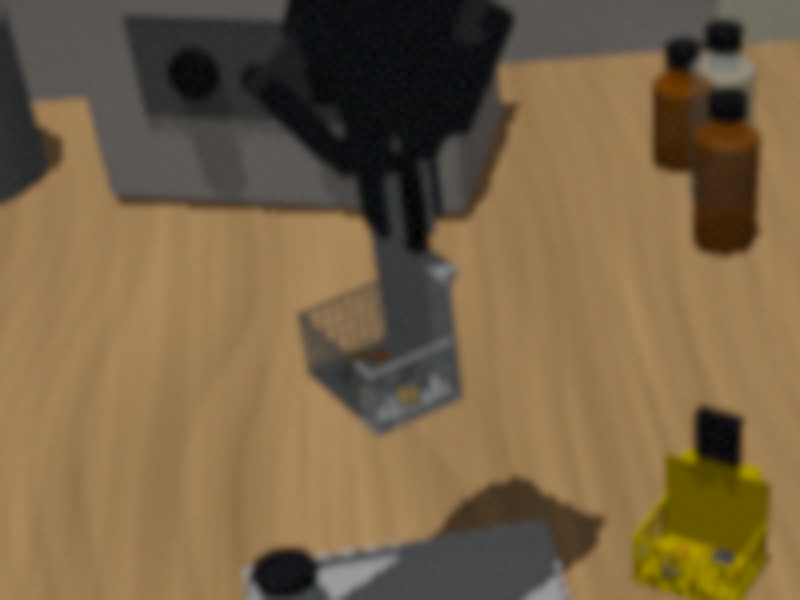

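The basket hangs upright from the fingers. I carry it over the tank.

Emit:
apply_moves:
  steps:
    - {"dx":-0.02,"dy":-0.007,"dz":0,"wx":0,"wy":0,"wz":2,"jaw":0}
    - {"dx":-0.055,"dy":-0.018,"dz":0,"wx":0,"wy":0,"wz":6,"jaw":0}
    - {"dx":-0.09,"dy":-0.03,"dz":0,"wx":0,"wy":0,"wz":10,"jaw":0}
    - {"dx":-0.125,"dy":-0.042,"dz":0,"wx":0,"wy":0,"wz":14,"jaw":0}
    - {"dx":-0.16,"dy":-0.054,"dz":0,"wx":0,"wy":0,"wz":18,"jaw":0}
    - {"dx":-0.195,"dy":-0.066,"dz":0,"wx":0,"wy":0,"wz":22,"jaw":0}
    - {"dx":-0.23,"dy":-0.077,"dz":0,"wx":0,"wy":0,"wz":26,"jaw":0}
    - {"dx":-0.26,"dy":-0.088,"dz":0,"wx":0,"wy":0,"wz":30,"jaw":0}

```text
t: 6.87
ee_pos: [0.5398, -0.0704, 0.2643]
tcp_rot: [-0.002, 0.715, 0.699, -0.002]
ft_force: [0.9, -0.2, -2.4]
opening: 0.104
finger_force: 58.7
```

```bash
cat >> h.py <<'E'
RIM=np.array([.5702,-.155,.112]);U=np.array([.9957,-.0924,0]);V=np.array([.0924,.9957,0])
def st():
    s=r.sense();p,M=yaw_now();yx=np.degrees(np.arctan2(M[1,0],M[0,0])); f=s['ft_force']
    q=p-RIM
    print('t',round(s['t'],2),'tcp in rim mm',np.round(1000*np.array([q@U,q@V,q[2]]),1),'yaw',round(yx,2),'tilt',np.round(np.degrees(M[2,:2]),2),'F uvz',np.round([f@U,f@V,f[2]],2),'T',np.round(s['wrist_torque'],2),'open',round(s['opening'],3),round(s['finger_force'],1))
E
python3 - <<'E'
from h import *
capture('top');capture('top');st()
plan([.557,-.1508,.262],84.7)
E
```

```text
t 6.97 tcp in rim mm [-37.4  75.5 151.6] yaw 88.21 tilt [-0.33 -0.32] F uvz [ 0.13 -0.85 -2.15] T [-0.04 -0.03  0.03] open 0.108 58.6
d mm [-73.8  19.4   2. ] w deg [-0.31  0.34  3.51]
```

Emit:
apply_moves:
  steps:
    - {"dx":-0.02,"dy":0.002,"dz":0,"wx":0,"wy":0,"wz":1,"jaw":0}
    - {"dx":-0.045,"dy":0.005,"dz":0,"wx":0,"wy":0,"wz":2,"jaw":0}
    - {"dx":-0.065,"dy":0.008,"dz":0,"wx":-0.3,"wy":0.3,"wz":3.5,"jaw":0}
    - {"dx":-0.074,"dy":0.01,"dz":0.02,"wx":-0.3,"wy":0.3,"wz":3.5,"jaw":0}
    - {"dx":-0.074,"dy":0.01,"dz":0.04,"wx":-0.3,"wy":0.3,"wz":3.5,"jaw":0}
    - {"dx":-0.074,"dy":0.01,"dz":0.05,"wx":-0.3,"wy":0.3,"wz":3.5,"jaw":0}
    - {"dx":-0.074,"dy":0.01,"dz":0.05,"wx":-0.3,"wy":0.3,"wz":3.5,"jaw":0}
    - {"dx":-0.074,"dy":0.01,"dz":0.05,"wx":-0.3,"wy":0.3,"wz":3.5,"jaw":0}

```text
t: 7.63
ee_pos: [0.5491, -0.14, 0.2157]
tcp_rot: [-0.002, 0.734, 0.68, 0.003]
ft_force: [0.3, 0.4, -1.8]
opening: 0.106
finger_force: 58.6
```

```bash
python3 - <<'E'
from h import *
import pickle
c=capture('wrist');c=capture('wrist');pickle.dump(c,open('w6.pkl','wb'));st()
cv2.imwrite('pics/w6.png',cv2.resize(c['color'][60:360,210:510],(600,600),interpolation=cv2.INTER_CUBIC))
E
```

```text
t 7.73 tcp in rim mm [-21.   12.8 105.5] yaw 85.6 tilt [0.33 0.37] F uvz [ 0.41  0.12 -2.61] T [ 0.03 -0.03 -0.  ] open 0.105 58.6
```

View pics/w6.png

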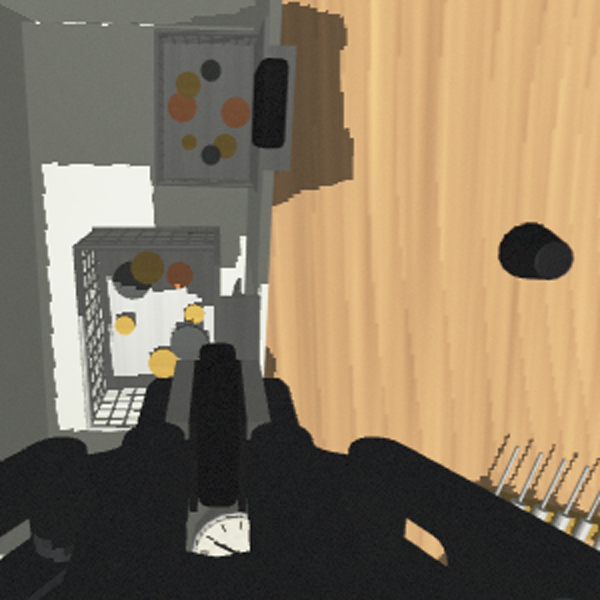

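The hung basket is at crop (270,105) with its lip on the rim; the held basket's lip corner is at crop (260,295), inside the wall line.

```bash
python3 - <<'E'
from h import *
import pickle
c=pickle.load(open('w6.pkl','rb'))
f=lambda u,v,z: atz(c,210+u/2,60+v/2,z)
def uv(P): q=P-RIM; return np.round(1000*np.array([q@U,q@V]),1)
a,b=f(282,5,.112),f(265,355,.112); print('wall yaw',np.degrees(np.arctan2((a-b)[0],(a-b)[1])),uv(a),uv(b))
print('hung lip',uv(f(297,46,.113)),uv(f(290,170,.113)),'grip',uv(f(288,60,.156)),uv(f(283,148,.156)))
for z in(.2,.205,.21): print('held lip corner',z,uv(f(260,295,z)), uv(f(219,293,z)))
print('hung cavity near corner',[ (z,uv(f(252,187,z))) for z in(.05,.085)])
E
```

```text
wall yaw 5.644915262810986 [  3.8 131. ] [  2.9 -20.8]
hung lip [ 10.6 115.6] [10.2 65.8] grip [  1.9 105. ] [ 1.6 75.9]
held lip corner 0.2 [-8.5 34.1] [-20.8  34.6]
held lip corner 0.205 [-9.  35.6] [-20.8  36. ]
held lip corner 0.21 [-9.4 37. ] [-20.9  37.4]
hung cavity near corner [(0.05, array([-1.7, 52.8])), (0.085, array([-4.1, 55.9]))]
```

Emit:
apply_moves:
  steps:
    - {"dx":0,"dy":0,"dz":0.012,"wx":0.2,"wy":-0.2,"wz":0.6,"jaw":0}
    - {"dx":0,"dy":0,"dz":0.027,"wx":0.2,"wy":-0.2,"wz":1.2,"jaw":0}
    - {"dx":0,"dy":0.002,"dz":0.042,"wx":0.2,"wy":-0.2,"wz":1.2,"jaw":0}
    - {"dx":0,"dy":0.005,"dz":0.053,"wx":0.2,"wy":-0.2,"wz":1.2,"jaw":0}
    - {"dx":0,"dy":0.008,"dz":0.059,"wx":0.2,"wy":-0.2,"wz":1.2,"jaw":0}
    - {"dx":0,"dy":0.01,"dz":0.059,"wx":0.2,"wy":-0.2,"wz":1.2,"jaw":0}
    - {"dx":0,"dy":0.01,"dz":0.059,"wx":0.2,"wy":-0.2,"wz":1.2,"jaw":0}
    - {"dx":0,"dy":0.01,"dz":0.059,"wx":0.2,"wy":-0.2,"wz":1.2,"jaw":0}

```text
t: 8.4
ee_pos: [0.561, -0.1418, 0.1586]
tcp_rot: [0.001, 0.741, 0.671, 0.002]
ft_force: [-0.2, 0.3, -2.6]
opening: 0.102
finger_force: 58.7
```

```bash
python3 - <<'E'
from h import *
import pickle
st()
for i in range(3): c=capture('wrist'); st()
pickle.dump(c,open('w7.pkl','wb'))
E
```

```text
t 8.4 tcp in rim mm [-10.4  12.3  46.6] yaw 84.3 tilt [0.12 0.19] F uvz [-0.25  0.23 -2.65] T [-0.01 -0.01  0.01] open 0.102 58.7
t 8.45 tcp in rim mm [-10.6  12.3  46.7] yaw 84.3 tilt [0.11 0.19] F uvz [-0.15  0.09 -1.86] T [-0.01 -0.01 -0.01] open 0.105 58.7
t 8.5 tcp in rim mm [-10.8  12.2  46.7] yaw 84.29 tilt [0.1  0.18] F uvz [-0.32  0.27 -1.64] T [ 0.04 -0.02  0.03] open 0.107 58.7
t 8.55 tcp in rim mm [-10.9  12.1  46.6] yaw 84.29 tilt [0.1  0.17] F uvz [-0.39 -0.56 -2.68] T [ 0.01 -0.02  0.01] open 0.106 58.7
```

Emit:
apply_moves:
  steps:
    - {"dx":0,"dy":0.0015,"dz":0,"wx":0,"wy":0,"wz":0,"jaw":0}
    - {"dx":0,"dy":0.003,"dz":0,"wx":0,"wy":0,"wz":0,"jaw":0}
    - {"dx":0,"dy":0.0045,"dz":0,"wx":0,"wy":0,"wz":0,"jaw":0}
    - {"dx":0,"dy":0.0055,"dz":0,"wx":0,"wy":0,"wz":0,"jaw":0}
    - {"dx":0,"dy":0.006,"dz":0,"wx":0,"wy":0,"wz":0,"jaw":0}
    - {"dx":0,"dy":0.006,"dz":0,"wx":0,"wy":0,"wz":0,"jaw":0}

```text
t: 9.05
ee_pos: [0.5662, -0.1424, 0.1578]
tcp_rot: [-0.0, 0.741, 0.671, 0.001]
ft_force: [-0.2, -0.2, -3.2]
opening: 0.109
finger_force: 58.6
```

```bash
python3 - <<'E'
from h import *
st()
for i in range(2): capture('top'); st()
E
```

```text
t 9.05 tcp in rim mm [-5.1 12.2 45.8] yaw 84.3 tilt [0.12 0.09] F uvz [-0.14 -0.24 -3.2 ] T [-0.   -0.05 -0.04] open 0.109 58.6
t 9.1 tcp in rim mm [-5.2 12.1 45.8] yaw 84.29 tilt [0.12 0.08] F uvz [-0.43 -0.55 -2.36] T [-0.    0.01  0.06] open 0.104 58.6
t 9.15 tcp in rim mm [-5.3 12.1 45.8] yaw 84.3 tilt [0.12 0.08] F uvz [-0.06 -0.62 -3.54] T [0.05 0.   0.02] open 0.108 58.6
```

Now feel in small steps.

Emit:
apply_moves:
  steps:
    - {"dx":0,"dy":0.0005,"dz":0,"wx":0,"wy":0,"wz":0,"jaw":0}
    - {"dx":0,"dy":0.001,"dz":0,"wx":0,"wy":0,"wz":0,"jaw":0}
    - {"dx":0,"dy":0.0013,"dz":0,"wx":0,"wy":0,"wz":0,"jaw":0}
    - {"dx":0,"dy":0.0015,"dz":0,"wx":0,"wy":0,"wz":0,"jaw":0}

```text
t: 9.48
ee_pos: [0.5672, -0.1425, 0.1578]
tcp_rot: [-0.001, 0.741, 0.671, 0.001]
ft_force: [-1.8, 0.3, -1.3]
opening: 0.105
finger_force: 58.7
```

```bash
python3 - <<'E'
from h import *
st();capture('top'); st()
E
```

```text
t 9.48 tcp in rim mm [-4.2 12.1 45.8] yaw 84.29 tilt [0.12 0.03] F uvz [-1.86  0.16 -1.26] T [0.   0.23 0.01] open 0.105 58.7
t 9.53 tcp in rim mm [-4.2 12.1 45.8] yaw 84.29 tilt [0.12 0.02] F uvz [-1.04 -0.13 -1.44] T [ 0.05  0.17 -0.01] open 0.108 58.7
```

Contact with the wall at about 1.2 N. I descend to bring the lip over the rim.

Emit:
apply_moves:
  steps:
    - {"dx":0,"dy":0,"dz":0.001,"wx":0,"wy":0,"wz":0,"jaw":0}
    - {"dx":0,"dy":0,"dz":0.002,"wx":0,"wy":0,"wz":0,"jaw":0}
    - {"dx":0,"dy":0,"dz":0.003,"wx":0,"wy":0,"wz":0,"jaw":0}
    - {"dx":0,"dy":0,"dz":0.004,"wx":0,"wy":0,"wz":0,"jaw":0}
    - {"dx":0,"dy":0,"dz":0.005,"wx":0,"wy":0,"wz":0,"jaw":0}
    - {"dx":0,"dy":0,"dz":0.0055,"wx":0,"wy":0,"wz":0,"jaw":0}

```text
t: 10.03
ee_pos: [0.5672, -0.1426, 0.1521]
tcp_rot: [-0.0, 0.741, 0.671, 0.001]
ft_force: [-1.1, 0.4, -1.8]
opening: 0.104
finger_force: 58.8
```

```bash
python3 - <<'E'
from h import *
st();capture('top'); st()
E
```

```text
t 10.03 tcp in rim mm [-4.1 12.1 40.1] yaw 84.29 tilt [0.12 0.04] F uvz [-1.1   0.29 -1.79] T [ 0.04  0.44 -0.03] open 0.104 58.8
t 10.08 tcp in rim mm [-4.1 12.1 40.1] yaw 84.29 tilt [0.11 0.04] F uvz [-1.15  0.37 -2.11] T [ 0.02  0.45 -0.06] open 0.103 58.7
```

Emit:
apply_moves:
  steps:
    - {"dx":0,"dy":0,"dz":0.001,"wx":0,"wy":0,"wz":0,"jaw":0}
    - {"dx":0,"dy":0,"dz":0.002,"wx":0,"wy":0,"wz":0,"jaw":0}
    - {"dx":0,"dy":0,"dz":0.003,"wx":0,"wy":0,"wz":0,"jaw":0}
    - {"dx":0,"dy":0,"dz":0.004,"wx":0,"wy":0,"wz":0,"jaw":0}

```text
t: 10.42
ee_pos: [0.5673, -0.1425, 0.1483]
tcp_rot: [-0.0, 0.741, 0.671, 0.001]
ft_force: [-1.7, 0.2, -0.5]
opening: 0.105
finger_force: 58.9
```

```bash
python3 - <<'E'
from h import *
st();capture('top'); st()
E
```

```text
t 10.42 tcp in rim mm [-4.  12.1 36.3] yaw 84.29 tilt [0.12 0.05] F uvz [-1.71  0.07 -0.53] T [ 0.04  0.62 -0.07] open 0.105 58.9
t 10.47 tcp in rim mm [-4.1 12.1 36. ] yaw 84.29 tilt [0.12 0.04] F uvz [-2.42 -0.   -2.3 ] T [-0.    0.55 -0.08] open 0.106 58.8
```

Emit:
apply_moves:
  steps:
    - {"dx":0.001,"dy":-0.0003,"dz":0,"wx":0,"wy":0,"wz":0,"jaw":0}
    - {"dx":0.002,"dy":-0.0003,"dz":0,"wx":0,"wy":0,"wz":0,"jaw":0}
    - {"dx":0.003,"dy":-0.0003,"dz":0,"wx":0,"wy":0,"wz":0,"jaw":0}
    - {"dx":0.004,"dy":-0.0003,"dz":0,"wx":0,"wy":0,"wz":0,"jaw":0}
    - {"dx":0.005,"dy":-0.0003,"dz":0,"wx":0,"wy":0,"wz":0,"jaw":0}
    - {"dx":0.005,"dy":-0.0003,"dz":0,"wx":0,"wy":0,"wz":0,"jaw":0}

```text
t: 10.97
ee_pos: [0.5678, -0.1373, 0.1484]
tcp_rot: [-0.0, 0.741, 0.671, 0.001]
ft_force: [-2.4, -1.4, -2.3]
opening: 0.105
finger_force: 58.6
```

```bash
python3 - <<'E'
from h import *
import pickle
st();c=capture('wrist'); st();c=capture('wrist'); st();pickle.dump(c,open('w8.pkl','wb'))
cv2.imwrite('pics/w8.png',cv2.resize(c['color'][100:320,240:460],(600,600),interpolation=cv2.INTER_CUBIC))
E
```

```text
t 10.97 tcp in rim mm [-4.1 17.4 36.4] yaw 84.32 tilt [0.12 0.08] F uvz [-2.3  -1.65 -2.26] T [-0.19  0.4  -0.01] open 0.105 58.6
t 11.02 tcp in rim mm [-4.1 17.4 36.4] yaw 84.32 tilt [0.13 0.08] F uvz [-2.64 -0.61 -2.62] T [-0.15  0.48 -0.07] open 0.107 58.6
t 11.07 tcp in rim mm [-4.  17.4 36.4] yaw 84.31 tilt [0.13 0.08] F uvz [-1.43 -1.09 -2.82] T [-0.1   0.45 -0.1 ] open 0.103 58.6
```

View pics/w8.png

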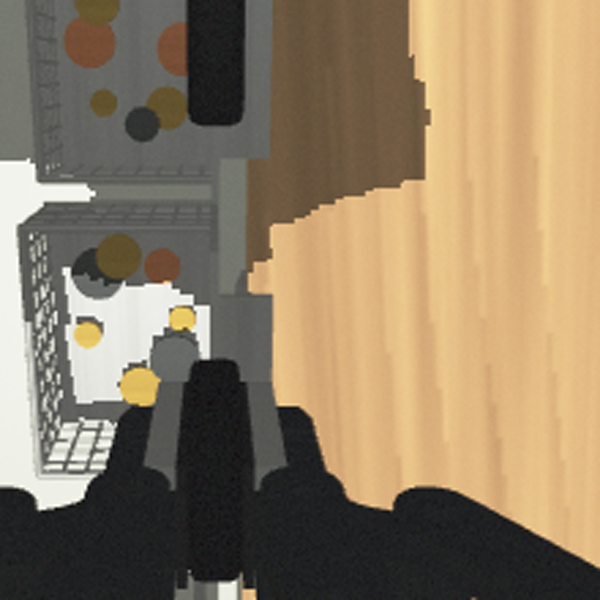

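The lip is over the rim (held lip at crop 210–272, row 330; rim at 218–247), with a small gap left to the hung basket at about row 190. I creep on.

Emit:
apply_moves:
  steps:
    - {"dx":0.0005,"dy":-0.0003,"dz":0,"wx":0,"wy":0,"wz":0,"jaw":0}
    - {"dx":0.001,"dy":-0.0003,"dz":0,"wx":0,"wy":0,"wz":0,"jaw":0}
    - {"dx":0.0015,"dy":-0.0003,"dz":0,"wx":0,"wy":0,"wz":0,"jaw":0}
    - {"dx":0.0018,"dy":-0.0003,"dz":0,"wx":0,"wy":0,"wz":0,"jaw":0}

```text
t: 11.4
ee_pos: [0.5679, -0.1356, 0.1485]
tcp_rot: [0.0, 0.741, 0.671, 0.001]
ft_force: [-0.5, -1.1, -2.1]
opening: 0.11
finger_force: 58.6
```

```bash
python3 - <<'E'
from h import *
st();capture('top'); st()
E
```

```text
t 11.4 tcp in rim mm [-4.1 19.1 36.5] yaw 84.31 tilt [0.12 0.12] F uvz [-0.41 -1.13 -2.12] T [-0.15  0.33 -0.05] open 0.11 58.6
t 11.45 tcp in rim mm [-4.1 19.1 36.5] yaw 84.31 tilt [0.12 0.12] F uvz [-0.87 -0.83 -1.87] T [-0.17  0.27 -0.07] open 0.109 58.6
```

Emit:
apply_moves:
  steps:
    - {"dx":0.0004,"dy":0,"dz":0,"wx":0,"wy":0,"wz":0,"jaw":0}
    - {"dx":0.0008,"dy":0,"dz":0,"wx":0,"wy":0,"wz":0,"jaw":0}
    - {"dx":0.001,"dy":0,"dz":0,"wx":0,"wy":0,"wz":0,"jaw":0}

```text
t: 11.7
ee_pos: [0.568, -0.1346, 0.1485]
tcp_rot: [0.0, 0.741, 0.671, 0.001]
ft_force: [-0.6, -0.9, -2.5]
opening: 0.106
finger_force: 58.6
```

```bash
python3 - <<'E'
from h import *
st();capture('top'); st()
E
```

```text
t 11.7 tcp in rim mm [-4.1 20.1 36.5] yaw 84.3 tilt [0.12 0.12] F uvz [-0.53 -0.97 -2.51] T [-0.17  0.24 -0.04] open 0.106 58.6
t 11.75 tcp in rim mm [-4.1 20.1 36.5] yaw 84.31 tilt [0.12 0.11] F uvz [-0.28 -1.73 -2.1 ] T [-0.1   0.24 -0.08] open 0.108 58.7
```

Emit:
apply_moves:
  steps:
    - {"dx":0.0004,"dy":0,"dz":0,"wx":0,"wy":0,"wz":0,"jaw":0}
    - {"dx":0.0008,"dy":0,"dz":0,"wx":0,"wy":0,"wz":0,"jaw":0}
    - {"dx":0.001,"dy":0,"dz":0,"wx":0,"wy":0,"wz":0,"jaw":0}

```text
t: 12.0
ee_pos: [0.568, -0.1337, 0.1485]
tcp_rot: [0.0, 0.741, 0.671, 0.001]
ft_force: [-0.7, -0.9, -1.6]
opening: 0.106
finger_force: 58.6
```

```bash
python3 - <<'E'
from h import *
st();capture('top'); st()
E
```

```text
t 12.0 tcp in rim mm [-4.1 21.  36.5] yaw 84.3 tilt [0.12 0.11] F uvz [-0.63 -1.   -1.61] T [-0.18  0.17 -0.06] open 0.106 58.6
t 12.05 tcp in rim mm [-4.1 21.1 36.5] yaw 84.31 tilt [0.12 0.11] F uvz [-0.95  0.03 -2.42] T [-0.19  0.14 -0.01] open 0.103 58.7
```

Emit:
apply_moves:
  steps:
    - {"dx":0.0004,"dy":0,"dz":0,"wx":0,"wy":0,"wz":0,"jaw":0}
    - {"dx":0.0008,"dy":0,"dz":0,"wx":0,"wy":0,"wz":0,"jaw":0}
    - {"dx":0.001,"dy":0,"dz":0,"wx":0,"wy":0,"wz":0,"jaw":0}

```text
t: 12.3
ee_pos: [0.5681, -0.1327, 0.1485]
tcp_rot: [0.0, 0.741, 0.671, 0.001]
ft_force: [0.2, -1.2, -2.9]
opening: 0.11
finger_force: 58.7
```

```bash
python3 - <<'E'
from h import *
st();capture('top'); st()
E
```

```text
t 12.3 tcp in rim mm [-4.1 22.  36.5] yaw 84.3 tilt [0.12 0.11] F uvz [ 0.29 -1.19 -2.9 ] T [-0.17  0.07 -0.03] open 0.11 58.7
t 12.35 tcp in rim mm [-4.1 22.1 36.5] yaw 84.31 tilt [0.12 0.11] F uvz [-0.42 -1.44 -2.06] T [-0.14  0.12 -0.06] open 0.105 58.7
```

```bash
cat >> h.py <<'E'
def hung(c,dbg=False):
    # dark blob of the hung grip, lower edge -> wall coords at z=.156
    im=c['color'].max(2); P=RIM+.002*U+.0905*V; P=np.array([P[0],P[1],.15]); u,v=proj(c,P).round().astype(int)
    v0=max(v-35,0); w=(im[v0:v+35,u-25:u+25]<40).astype(np.uint8)
    n,l,s,ce=cv2.connectedComponentsWithStats(w); k=1+np.argmax(s[1:,4]); x,y,W,H,A=s[k]
    rows=[ (l[:,j]==k).nonzero()[0].max() for j in range(x+3,x+W-3)]
    e=lambda u,v:(lambda q:np.round(1000*np.array([q@U,q@V]),1))(atz(c,u,v,.156)-RIM)
    print('box',x+u-25,y+v0,W,H,A,'lo',e(u-25+x+W/2,v0+np.mean(rows)+.5),'right',e(u-25+x+W,v0+y+H/2))
E
python3 - <<'E'
from h import *
import pickle
for n in('w6','w8'): hung(pickle.load(open(n+'.pkl','rb')))
c=capture('wrist');pickle.dump(c,open('w9.pkl','wb'));hung(c);st()
P=pickle.load(open('w8.pkl','rb'))
for n,c in(('w8',P),('w9',c)):
    g=cv2.cvtColor(c['color'],cv2.COLOR_BGR2GRAY); print(n,'col280',g[150:200,280].tolist()); print('col300',g[150:200,300].tolist())
E
```

```text
box 336 89 18 45 686 lo [-3.  76.3] right [ 2.6 91.1]
box 309 79 21 67 1326 lo [-2.8 76.3] right [ 2.1 91.1]
box 309 90 21 66 1314 lo [-2.9 76.3] right [ 2.1 91.1]
t 12.4 tcp in rim mm [-4.1 22.1 36.5] yaw 84.3 tilt [0.12 0.11] F uvz [-0.39 -0.45 -2.23] T [-0.16  0.11 -0.08] open 0.108 58.7
w8 col280 [98, 100, 101, 99, 99, 102, 100, 101, 99, 100, 100, 99, 97, 105, 89, 102, 89, 101, 119, 116, 119, 118, 116, 104, 99, 90, 87, 91, 85, 102, 84, 98, 92, 107, 92, 90, 89, 82, 78, 78, 80, 78, 77, 80, 81, 80, 81, 82, 82, 83]
col300 [102, 103, 102, 104, 102, 103, 100, 100, 99, 101, 100, 95, 96, 102, 89, 100, 93, 99, 118, 117, 116, 119, 118, 103, 98, 92, 99, 106, 86, 101, 89, 95, 92, 105, 91, 92, 99, 95, 96, 97, 96, 82, 84, 83, 82, 83, 82, 83, 84, 83]
w9 col280 [99, 100, 101, 102, 101, 102, 101, 100, 102, 102, 100, 98, 101, 100, 100, 99, 92, 102, 101, 99, 89, 92, 93, 88, 97, 92, 85, 93, 85, 101, 84, 94, 90, 106, 92, 89, 89, 81, 80, 80, 81, 81, 80, 82, 80, 80, 83, 84, 82, 82]
col300 [84, 82, 83, 97, 101, 102, 103, 102, 102, 100, 101, 100, 100, 100, 99, 102, 90, 97, 99, 100, 90, 91, 93, 88, 95, 92, 100, 103, 89, 101, 90, 97, 89, 103, 90, 92, 96, 96, 97, 97, 99, 85, 79, 83, 84, 83, 82, 82, 83, 85]
```

The hung basket has not moved and the gap band has closed to almost nothing. I continue in small steps.

Emit:
apply_moves:
  steps:
    - {"dx":0.0003,"dy":0.0002,"dz":0,"wx":0,"wy":0,"wz":0,"jaw":0}
    - {"dx":0.0006,"dy":0.0003,"dz":0,"wx":0,"wy":0,"wz":0,"jaw":0}
    - {"dx":0.0007,"dy":0.0003,"dz":0,"wx":0,"wy":0,"wz":0,"jaw":0}

```text
t: 12.65
ee_pos: [0.5682, -0.1321, 0.1484]
tcp_rot: [-0.0, 0.741, 0.671, 0.001]
ft_force: [-0.4, -1.3, -2.5]
opening: 0.107
finger_force: 58.7
```

```bash
python3 - <<'E'
from h import *
st();c=capture('wrist'); st();hung(c)
E
```

```text
t 12.65 tcp in rim mm [-4.1 22.6 36.4] yaw 84.3 tilt [0.11 0.08] F uvz [-0.27 -1.35 -2.48] T [-0.22  0.11 -0.08] open 0.107 58.7
t 12.7 tcp in rim mm [-4.1 22.6 36.4] yaw 84.3 tilt [0.11 0.07] F uvz [-0.98 -0.3  -2.33] T [-0.16  0.18 -0.02] open 0.11 58.7
box 309 91 21 66 1298 lo [-2.9 76.4] right [ 2.1 91.2]
```

Emit:
apply_moves:
  steps:
    - {"dx":0.0003,"dy":0.0002,"dz":0,"wx":0,"wy":0,"wz":0,"jaw":0}
    - {"dx":0.0006,"dy":0.0002,"dz":0,"wx":0,"wy":0,"wz":0,"jaw":0}
    - {"dx":0.0008,"dy":0.0002,"dz":0,"wx":0,"wy":0,"wz":0,"jaw":0}

```text
t: 12.95
ee_pos: [0.5684, -0.1314, 0.1483]
tcp_rot: [-0.0, 0.741, 0.671, 0.001]
ft_force: [-0.4, -0.7, -2.3]
opening: 0.106
finger_force: 58.7
```

```bash
python3 - <<'E'
from h import *
st();c=capture('wrist'); st();hung(c)
E
```

```text
t 12.95 tcp in rim mm [-4.  23.4 36.3] yaw 84.29 tilt [0.11 0.06] F uvz [-0.3  -0.72 -2.27] T [-0.25  0.29 -0.02] open 0.106 58.7
t 13.0 tcp in rim mm [-4.  23.4 36.3] yaw 84.3 tilt [0.11 0.06] F uvz [-1.17 -1.59 -1.58] T [-0.29  0.29 -0.06] open 0.111 58.7
box 309 93 21 65 1281 lo [-2.8 76.6] right [ 2.2 91.3]
```

Emit:
apply_moves:
  steps:
    - {"dx":0.0003,"dy":0,"dz":0,"wx":0,"wy":0,"wz":0,"jaw":0}
    - {"dx":0.0005,"dy":0,"dz":0,"wx":0,"wy":0,"wz":0,"jaw":0}
    - {"dx":0.0005,"dy":0,"dz":0,"wx":0,"wy":0,"wz":0,"jaw":0}

```text
t: 13.25
ee_pos: [0.5684, -0.131, 0.1483]
tcp_rot: [-0.0, 0.741, 0.671, 0.001]
ft_force: [-2.1, -2.7, -1.8]
opening: 0.106
finger_force: 58.7
```

```bash
python3 - <<'E'
from h import *
st();c=capture('wrist'); st();hung(c)
F=[]
for i in range(4): capture('wrist'); s=r.sense(); F.append(np.r_[s['ft_force'],s['wrist_torque']])
print(np.mean(F,0).round(2))
E
```

```text
t 13.25 tcp in rim mm [-4.  23.8 36.3] yaw 84.29 tilt [0.1  0.05] F uvz [-1.87 -2.85 -1.83] T [-0.29  0.37 -0.1 ] open 0.106 58.7
t 13.3 tcp in rim mm [-4.  23.7 36.3] yaw 84.29 tilt [0.1  0.05] F uvz [-0.79 -0.57 -3.29] T [-0.36  0.35 -0.06] open 0.11 58.7
box 309 94 21 65 1278 lo [-2.8 76.5] right [ 2.2 91.2]
[-1.58 -1.18 -2.41 -0.36  0.39 -0.06]
```

Emit:
apply_moves:
  steps:
    - {"dx":0.0003,"dy":0,"dz":0,"wx":0,"wy":0,"wz":0,"jaw":0}
    - {"dx":0.0006,"dy":0,"dz":0,"wx":0,"wy":0,"wz":0,"jaw":0}
    - {"dx":0.0006,"dy":0,"dz":0,"wx":0,"wy":0,"wz":0,"jaw":0}
    - {"dx":0.0006,"dy":0,"dz":0,"wx":0,"wy":0,"wz":0,"jaw":0}

```text
t: 13.83
ee_pos: [0.5684, -0.1309, 0.1484]
tcp_rot: [0.0, 0.742, 0.671, 0.001]
ft_force: [-1.8, -3.7, -2.5]
opening: 0.11
finger_force: 58.6
```

```bash
cat >> h.py <<'E'
def avg(n=5):
    F=[]
    for i in range(n):
        c=capture('wrist'); s=r.sense(); F.append(np.r_[s['ft_force'],s['wrist_torque']])
    st(); print('avg',np.mean(F,0).round(2)); hung(c); return c
E
python3 - <<'E'
from h import *
avg()
E
```

```text
t 14.08 tcp in rim mm [-4.  23.9 36.4] yaw 84.27 tilt [0.07 0.06] F uvz [-2.68 -3.66 -1.86] T [-0.86  0.64 -0.04] open 0.108 58.6
avg [-2.52 -2.98 -2.18 -0.79  0.56 -0.03]
box 309 94 20 65 1277 lo [-3.  76.6] right [ 1.8 91.4]
```

Contact with the hung basket is clear (about 2 N net) and it has not moved. I ease off slightly, then press down.

Emit:
apply_moves:
  steps:
    - {"dx":-0.0005,"dy":-0.0003,"dz":0,"wx":0,"wy":0,"wz":0,"jaw":0}
    - {"dx":-0.0005,"dy":-0.0003,"dz":0.0007,"wx":0,"wy":0,"wz":0,"jaw":0}
    - {"dx":-0.0005,"dy":-0.0003,"dz":0.0014,"wx":0,"wy":0,"wz":0,"jaw":0}
    - {"dx":-0.0005,"dy":-0.0003,"dz":0.002,"wx":0,"wy":0,"wz":0,"jaw":0}
    - {"dx":-0.0005,"dy":-0.0003,"dz":0.0025,"wx":0,"wy":0,"wz":0,"jaw":0}

```text
t: 14.5
ee_pos: [0.5686, -0.1308, 0.1466]
tcp_rot: [0.0, 0.742, 0.671, 0.001]
ft_force: [-4.3, -2.1, 3.8]
opening: 0.108
finger_force: 59.6
```

```bash
python3 - <<'E'
from h import *
avg(3)
E
```

```text
t 14.65 tcp in rim mm [-3.9 24.  34.5] yaw 84.28 tilt [0.1  0.13] F uvz [-2.83 -3.8   5.08] T [-0.8   0.95 -0.18] open 0.109 59.7
avg [-3.5  -3.01  4.09 -0.81  0.95 -0.19]
box 308 94 21 66 1326 lo [-3.1 76.5] right [ 1.8 91.2]
```

Emit:
apply_moves:
  steps:
    - {"dx":-0.0005,"dy":-0.0003,"dz":0.0003,"wx":0,"wy":0,"wz":0,"jaw":0}
    - {"dx":-0.0007,"dy":-0.0003,"dz":0.0007,"wx":0,"wy":0,"wz":0,"jaw":0}
    - {"dx":-0.0007,"dy":-0.0003,"dz":0.0012,"wx":0,"wy":0,"wz":0,"jaw":0}
    - {"dx":-0.0007,"dy":-0.0003,"dz":0.0016,"wx":0,"wy":0,"wz":0,"jaw":0}
    - {"dx":-0.0007,"dy":-0.0003,"dz":0.002,"wx":0,"wy":0,"wz":0,"jaw":0}

```text
t: 15.07
ee_pos: [0.5685, -0.1309, 0.144]
tcp_rot: [0.0, 0.741, 0.671, 0.002]
ft_force: [-2.6, -1.6, 3.4]
opening: 0.107
finger_force: 59.6
```

```bash
python3 - <<'E'
from h import *
avg(3)
E
```

```text
t 15.22 tcp in rim mm [-4.  23.8 31.9] yaw 84.32 tilt [0.16 0.14] F uvz [-1.69 -2.37  3.07] T [-0.41  0.44 -0.18] open 0.105 59.5
avg [-1.68 -1.82  2.79 -0.47  0.5  -0.14]
box 308 93 22 67 1365 lo [-3.  76.6] right [ 2.  91.3]
```

Emit:
apply_moves:
  steps:
    - {"dx":-0.0001,"dy":0,"dz":0.0006,"wx":0,"wy":0,"wz":0,"jaw":0}
    - {"dx":-0.0001,"dy":0,"dz":0.0012,"wx":0,"wy":0,"wz":0,"jaw":0}
    - {"dx":-0.0001,"dy":0,"dz":0.0018,"wx":0,"wy":0,"wz":0,"jaw":0}
    - {"dx":-0.0001,"dy":0,"dz":0.0024,"wx":0,"wy":0,"wz":0,"jaw":0}
    - {"dx":-0.0001,"dy":0,"dz":0.003,"wx":0,"wy":0,"wz":0,"jaw":0}

```text
t: 15.63
ee_pos: [0.5685, -0.131, 0.1411]
tcp_rot: [0.0, 0.741, 0.671, 0.002]
ft_force: [-0.6, -0.7, 4.4]
opening: 0.109
finger_force: 59.7
```

```bash
python3 - <<'E'
from h import *
avg(3)
E
```

```text
t 15.78 tcp in rim mm [-4.  23.8 29. ] yaw 84.32 tilt [0.16 0.14] F uvz [-1.31  0.42  4.2 ] T [-0.14  0.24 -0.18] open 0.109 59.6
avg [-1.17  0.07  4.03 -0.14  0.29 -0.19]
box 308 93 22 68 1445 lo [-3.1 76.4] right [ 1.9 91. ]
```

Emit:
apply_moves:
  steps:
    - {"dx":0.0003,"dy":0,"dz":0.0008,"wx":0,"wy":0,"wz":0,"jaw":0}
    - {"dx":0.0003,"dy":0,"dz":0.0016,"wx":0,"wy":0,"wz":0,"jaw":0}
    - {"dx":0.0003,"dy":0,"dz":0.0024,"wx":0,"wy":0,"wz":0,"jaw":0}
    - {"dx":0.0003,"dy":0,"dz":0.0032,"wx":0,"wy":0,"wz":0,"jaw":0}
    - {"dx":0.0003,"dy":0,"dz":0.004,"wx":0,"wy":0,"wz":0,"jaw":0}

```text
t: 16.2
ee_pos: [0.5685, -0.131, 0.1377]
tcp_rot: [0.0, 0.741, 0.671, 0.002]
ft_force: [-0.8, -1.2, 5.0]
opening: 0.106
finger_force: 59.9
```

```bash
python3 - <<'E'
from h import *
avg(3)
E
```

```text
t 16.35 tcp in rim mm [-3.9 23.8 25.1] yaw 84.3 tilt [0.13 0.15] F uvz [-0.22 -0.48  4.91] T [-0.18  0.23 -0.21] open 0.107 59.7
avg [-0.26 -0.41  4.37 -0.16  0.23 -0.19]
box 308 93 23 69 1498 lo [-2.8 76.5] right [ 2.2 90.9]
```

Emit:
apply_moves:
  steps:
    - {"dx":0.0002,"dy":0,"dz":0.0008,"wx":0,"wy":0,"wz":0,"jaw":0}
    - {"dx":0.0002,"dy":0,"dz":0.0016,"wx":0,"wy":0,"wz":0,"jaw":0}
    - {"dx":0.0002,"dy":0,"dz":0.0024,"wx":0,"wy":0,"wz":0,"jaw":0}
    - {"dx":0.0002,"dy":0,"dz":0.0032,"wx":0,"wy":0,"wz":0,"jaw":0}
    - {"dx":0.0002,"dy":0,"dz":0.004,"wx":0,"wy":0,"wz":0,"jaw":0}
    - {"dx":0.0002,"dy":0,"dz":0.0048,"wx":0,"wy":0,"wz":0,"jaw":0}
    - {"dx":0.0002,"dy":0,"dz":0.0056,"wx":0,"wy":0,"wz":0,"jaw":0}

```text
t: 16.93
ee_pos: [0.5684, -0.131, 0.1313]
tcp_rot: [0.0, 0.741, 0.671, 0.002]
ft_force: [0.6, -1.0, 3.8]
opening: 0.107
finger_force: 59.6
```

```bash
python3 - <<'E'
from h import *
avg(3)
E
```

```text
t 17.08 tcp in rim mm [-4.  23.8 19.1] yaw 84.3 tilt [0.12 0.12] F uvz [1.93 0.   2.43] T [-0.2  -0.21 -0.14] open 0.111 59.3
avg [ 1.36 -0.89  2.71 -0.22 -0.22 -0.15]
box 307 93 24 70 1611 lo [-3.1 76.7] right [ 1.8 90.7]
```

Emit:
apply_moves:
  steps:
    - {"dx":0.0002,"dy":0.0003,"dz":0.0007,"wx":0,"wy":0,"wz":0,"jaw":0}
    - {"dx":0.0002,"dy":0.0003,"dz":0.0014,"wx":0,"wy":0,"wz":0,"jaw":0}
    - {"dx":0.0002,"dy":0.0003,"dz":0.0021,"wx":0,"wy":0,"wz":0,"jaw":0}
    - {"dx":0.0002,"dy":0.0003,"dz":0.0028,"wx":0,"wy":0,"wz":0,"jaw":0}
    - {"dx":0.0002,"dy":0.0003,"dz":0.0035,"wx":0,"wy":0,"wz":0,"jaw":0}

```text
t: 17.5
ee_pos: [0.5684, -0.1309, 0.1278]
tcp_rot: [0.0, 0.741, 0.671, 0.001]
ft_force: [0.5, -1.5, 4.8]
opening: 0.11
finger_force: 59.6
```

```bash
python3 - <<'E'
from h import *
avg(3)
E
```

```text
t 17.65 tcp in rim mm [-4.  23.8 15.7] yaw 84.29 tilt [0.11 0.09] F uvz [ 2.23 -2.07  2.13] T [-0.48 -0.15 -0.13] open 0.107 59.5
avg [ 1.23 -1.54  2.95 -0.42 -0.15 -0.13]
box 307 94 25 70 1668 lo [-2.9 76.7] right [ 2.1 90.4]
```

Emit:
apply_moves:
  steps:
    - {"dx":0,"dy":0.0002,"dz":0.0005,"wx":0,"wy":0,"wz":0,"jaw":0}
    - {"dx":0,"dy":0.0002,"dz":0.001,"wx":0,"wy":0,"wz":0,"jaw":0}
    - {"dx":0,"dy":0.0002,"dz":0.0014,"wx":0,"wy":0,"wz":0,"jaw":0}
    - {"dx":0,"dy":0.0002,"dz":0.0017,"wx":0,"wy":0,"wz":0,"jaw":0}

```text
t: 17.98
ee_pos: [0.5684, -0.1309, 0.1261]
tcp_rot: [-0.0, 0.741, 0.671, 0.001]
ft_force: [0.0, -1.5, 4.0]
opening: 0.109
finger_force: 59.7
```

```bash
python3 - <<'E'
from h import *
avg(2)
E
```

```text
t 18.08 tcp in rim mm [-4.  23.8 14. ] yaw 84.29 tilt [0.1  0.07] F uvz [-0.29 -2.33  4.57] T [-0.46 -0.01 -0.19] open 0.106 59.7
avg [-0.11 -2.16  4.63 -0.47 -0.02 -0.15]
box 307 94 25 70 1683 lo [-2.9 77. ] right [ 2.1 90.4]
```

Emit:
apply_moves:
  steps:
    - {"dx":-0.0003,"dy":0,"dz":0.0004,"wx":0,"wy":0,"wz":0,"jaw":0}
    - {"dx":-0.0003,"dy":0,"dz":0.0008,"wx":0,"wy":0,"wz":0,"jaw":0}
    - {"dx":-0.0003,"dy":0,"dz":0.0012,"wx":0,"wy":0,"wz":0,"jaw":0}
    - {"dx":-0.0003,"dy":0,"dz":0.0014,"wx":0,"wy":0,"wz":0,"jaw":0}

```text
t: 18.42
ee_pos: [0.5684, -0.131, 0.1254]
tcp_rot: [-0.0, 0.741, 0.671, 0.001]
ft_force: [-1.5, -0.5, 8.8]
opening: 0.111
finger_force: 60.5
```

```bash
python3 - <<'E'
from h import *
avg(2)
E
```

```text
t 18.52 tcp in rim mm [-4.  23.8 13.5] yaw 84.3 tilt [0.1  0.08] F uvz [-1.64 -1.27  8.5 ] T [-0.38  0.3  -0.19] open 0.108 60.3
avg [-1.29 -1.28  8.73 -0.37  0.35 -0.18]
box 307 94 25 70 1691 lo [-2.9 77. ] right [ 2.1 90.4]
```

Emit:
apply_moves:
  steps:
    - {"dx":0,"dy":0,"dz":0.0003,"wx":0,"wy":0,"wz":0,"jaw":0}
    - {"dx":0,"dy":0,"dz":0.0006,"wx":0,"wy":0,"wz":0,"jaw":0}
    - {"dx":0,"dy":0,"dz":0.0007,"wx":0,"wy":0,"wz":0,"jaw":0}
    - {"dx":0,"dy":0,"dz":0.0007,"wx":0,"wy":0,"wz":0,"jaw":0}

```text
t: 18.85
ee_pos: [0.5685, -0.131, 0.1254]
tcp_rot: [0.0, 0.741, 0.671, 0.001]
ft_force: [-2.6, -0.5, 11.7]
opening: 0.109
finger_force: 60.8
```

```bash
python3 - <<'E'
from h import *
avg(2)
E
```

```text
t 18.95 tcp in rim mm [-4.  23.8 13.4] yaw 84.29 tilt [0.09 0.1 ] F uvz [-2.6  -2.19 12.03] T [-0.32  0.58 -0.15] open 0.099 60.8
avg [-2.17 -1.05 12.29 -0.33  0.57 -0.17]
box 306 94 26 70 1688 lo [-3.1 77. ] right [ 2.1 90.4]
```

Seated: about 14 N push and no further travel. I relax, then open the fingers.

Emit:
apply_moves:
  steps:
    - {"dx":0,"dy":-0.0003,"dz":-0.001,"wx":0,"wy":0,"wz":0,"jaw":0}
    - {"dx":-0.0002,"dy":-0.0004,"dz":-0.002,"wx":0,"wy":0,"wz":0,"jaw":0}
    - {"dx":-0.0002,"dy":-0.0004,"dz":-0.002,"wx":0,"wy":0,"wz":0,"jaw":0}

```text
t: 19.2
ee_pos: [0.5683, -0.131, 0.1255]
tcp_rot: [-0.0, 0.741, 0.671, 0.002]
ft_force: [2.7, -1.0, 0.7]
opening: 0.107
finger_force: 59.2
```

```bash
python3 - <<'E'
from h import *
avg(2)
E
```

```text
t 19.3 tcp in rim mm [-4.1 23.7 13.5] yaw 84.32 tilt [0.14 0.08] F uvz [ 1.93 -1.18  0.65] T [-0.38 -0.42 -0.07] open 0.108 59.2
avg [ 2.01 -1.23  0.36 -0.36 -0.4  -0.12]
box 307 93 25 70 1708 lo [-3.1 77.3] right [ 1.9 90.7]
```

Emit:
apply_moves:
  newtons: 20
  steps:
    - {"dx":0,"dy":0.0002,"dz":0,"wx":0,"wy":0,"wz":0,"jaw":0.012}
    - {"dx":0,"dy":0.0002,"dz":0,"wx":0,"wy":0,"wz":0,"jaw":0.02}
    - {"dx":0,"dy":0.0002,"dz":0,"wx":0,"wy":0,"wz":0,"jaw":0.035}
    - {"dx":0,"dy":0.0002,"dz":0,"wx":0,"wy":0,"wz":0,"jaw":0.05}
    - {"dx":0,"dy":0.0002,"dz":0,"wx":0,"wy":0,"wz":0,"jaw":0.06}
    - {"dx":0,"dy":0.0002,"dz":0,"wx":0,"wy":0,"wz":0,"jaw":0.06}
    - {"dx":0,"dy":0.0002,"dz":0,"wx":0,"wy":0,"wz":0,"jaw":0.06}
    - {"dx":0,"dy":0.0002,"dz":0,"wx":0,"wy":0,"wz":0,"jaw":0.06}

```text
t: 19.97
ee_pos: [0.5683, -0.1312, 0.126]
tcp_rot: [-0.0, 0.741, 0.671, 0.001]
ft_force: [0.5, 0.2, -0.0]
opening: 0.703
finger_force: 0.0
```

```bash
python3 - <<'E'
from h import *
avg(3)
E
```

```text
t 20.12 tcp in rim mm [-4.1 23.5 14. ] yaw 84.29 tilt [0.12 0.09] F uvz [ 0.23 -0.12  0.1 ] T [ 0.01 -0.04  0.02] open 0.703 0.0
avg [ 0.11  0.16 -0.01 -0.01 -0.   -0.  ]
box 307 93 25 70 1710 lo [-3.  77.1] right [ 2.  90.4]
```

Emit:
apply_moves:
  steps:
    - {"dx":0,"dy":0,"dz":-0.01,"wx":0,"wy":0,"wz":0,"jaw":0.06}
    - {"dx":0,"dy":0,"dz":-0.03,"wx":0,"wy":0,"wz":0,"jaw":0.06}
    - {"dx":0,"dy":0,"dz":-0.06,"wx":0,"wy":0,"wz":0,"jaw":0.06}
    - {"dx":0,"dy":0,"dz":-0.09,"wx":0,"wy":0,"wz":0,"jaw":0.06}
    - {"dx":-0.03,"dy":0,"dz":-0.115,"wx":0,"wy":0,"wz":0,"jaw":0.06}
    - {"dx":-0.06,"dy":0,"dz":-0.13,"wx":0,"wy":0,"wz":0,"jaw":0.06}
    - {"dx":-0.08,"dy":0,"dz":-0.14,"wx":0,"wy":0,"wz":0,"jaw":0.06}
    - {"dx":-0.08,"dy":0,"dz":-0.14,"wx":0,"wy":0,"wz":0,"jaw":0.06}

```text
t: 20.78
ee_pos: [0.5601, -0.2187, 0.2692]
tcp_rot: [0.004, 0.745, 0.667, 0.001]
ft_force: [0.1, -1.0, -0.8]
opening: 0.708
finger_force: 0.0
```

```bash
python3 - <<'E'
from h import *
import pickle
for i in range(4): c=capture('wrist')
st(); pickle.dump(c,open('w10.pkl','wb'))
im=c['color'].max(2)
w=(im<40).astype(np.uint8)
n,l,s,ce=cv2.connectedComponentsWithStats(w)
for k in range(1,n):
    x,y,W,H,A=s[k]
    if 100<A<5000:
        e=lambda u,v:(lambda q:np.round(1000*np.array([q@U,q@V]),1))(atz(c,u,v,.156)-RIM)
        print(x,y,W,H,A,'top-right',e(x+W,y),'bot-right',e(x+W,y+H),'left',e(x,y+H/2))
for q in('hung_seat','basket_seat','thermo_seat','basket_grip'):
    print(q,[(np.round(d['bbox']),round(float(d['p']),2)) for d in search_frame(q,'wrist')])
E
```

```text
t 20.98 tcp in rim mm [ -5.1 -55.  153.7] yaw 84.42 tilt [0.21 0.05] F uvz [-0.39  0.35 -0.31] T [0.   0.05 0.03] open 0.701 0.0
313 3 12 51 243 top-right [  1.6 104.6] bot-right [ 1.6 68.6] left [-8.  87.1]
313 97 12 36 387 top-right [ 1.6 35.7] bot-right [1.6 6.1] left [-8.8 21.2]
438 113 31 26 486 top-right [125.8  22.1] bot-right [128.9   0.2] left [100.3  11.4]
hung_seat [(array([272.,   3.,  61.,  79.]), 0.89)]
basket_seat [(array([275.,  86.,  56.,  64.]), 0.69)]
thermo_seat [(array([291., 209.,  40.,  54.]), 0.71)]
basket_grip [(array([274.,  82.,  59.,  70.]), 0.61)]
```

Both grips line up (same u and same size). Their tops are 69 mm apart within a pixel, so the baskets touch, and the hung basket has not moved. The robot is clear, so I hand in.

```bash
python3 - <<'E'
from h import *
print(order.close_job())
E
```

```text
the job is handed in; nothing more can be done
None
```

The steel basket is hanging on the tank's far wall, its lip pressed home with about 14 N and its side touching the other basket, and the job is handed in; no verdict came back, so success rests on my own force and camera checks.

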